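# Stow the flashlight and screw the canister shut

## Robot

A 6-joint arm with a two-finger parallel gripper is mounted at the origin on the work surface. World frame = base frame: x ahead of the robot, y to its left, z up, the work surface at z = 0. Lengths are in m, angles in degrees, forces in N, time in s.
With the tool pointing down it reaches from about 0.25 to 0.725 m from the base axis. Payload 9.7 kg.
Tool frame: the origin (TCP) lies on the centre line of the jaws, within the pads' length; the fingertips stand 17 mm ahead of it and the grasp point (between the pads) lies 2 mm behind it (bot.tip_extent is the distance from the TCP to the fingertips, in m); z points along the fingers, y is the line along which they close (so a half turn about z gives the same grasp; the last joint's range is limited). The gripper opens to 85 mm and grips with 20 to 120 N. Pads are 22 mm wide; open, the fingers measure 114 mm over their backs; the gripper's body (76 mm by 85 mm) begins 54 mm behind the grasp point. The pads swing forward as they close: fully open they stand 13 mm farther back than shut.
Start: joints at [73.854, 4.979, 10.078, 95.1, 0, 90], TCP at [0.153, 0.528, 0.248] pointing down, gripper open.
Joint ranges: [-179.16, 179.16], [-48.56, 103.87], [-65.8, 70.77], [-126.05, 130.52], [-82.76, 87.17], [-180, 180]. Speed limits (degrees/s): [127.2, 127.2, 147.25, 180, 180, 180].

## Interface

Orientations are given as [roll, pitch, yaw] about the fixed x, y, z axes, in that order (R = Rz(yaw) Ry(pitch) Rx(roll)).
In Python, from workcell import bot gives the robot as it stands.
- The arm moves only by the tool carry_out, never from a script. Its argument "moves" is text: rows parted by semicolons, each of 7 numbers parted by spaces: the shift along the tool's x, y, z in mm, then the turn, a rotation vector about the tool's x, y, z in degrees, then the finger opening in mm, from 0 to 85.4. A call has 1 to 20 rows; each row is the pose to reach, as a shift and turn from the pose commanded when the call began, along the tool's axes at that moment; what a row does not reach only later rows make up. A row lasts 1/10 s, in which the tool goes at most 50 mm and 8.59 degrees, less where a joint would pass 70% of its speed; a pose out of reach is approached as far as the arm can. A call with a gripper value outside its range is refused whole. The fingers move at their own pace and stop on an object; "force" is the grip in N (left out, the last holds). Time passes only in rows, so rows that repeat a pose let the fingers close. It gives the time, the measured TCP pose, the force, the opening and the grip force at its end, in the units of the state.
- bot.get_obs(): the state, without advancing time (a new reading comes with each control period).
- bot.camera(name): name is "scene" or "top" or "wrist"; returns a dict with "img" (420x560x3 uint8, red, green, blue), "mtx" (3x3 intrinsics, pixels), "position" and "orientation" of the camera in the world; the wrist camera has in their place "mount" (4x4, takes a point from camera to tool coordinates, whose origin is the TCP and whose axes are the flange's). Camera axes: x right, y up, looking along -z (the intrinsics and any distortion apply to the point x, -y, -z); pixel columns grow to the right and rows downward; lengths in m; the calibration is good to about 2 mm. A picture is of the moment at which its call begins: read the wrist's pose just before it. There is no depth.
- bot.job_done(): hands the job in; it is judged then, once.
The state is a dict: "time": time; "q": joint angles; "qd": joint speeds; "joint_efforts": joint torques, N m; "ee_pos": TCP position; "tcp_rot": TCP orientation; "wrist_force": force on the tool from outside, world axes, zero at the start; "torque": the same for the moment, N m; "opening": finger opening in m; "grasp_force": force on a finger pad.
Only numpy, scipy, OpenCV 4.12 (cv2) and the standard library are available. Lean on these libraries where they do the work, as an engineer would, in place of code of your own. Each camera call takes 0.05 s, during which the arm holds its last target. There are 200 camera calls.

## Task

Stand the yellow flashlight in the green canister and let go, so that its weight sinks the sprung lift to the bottom; then put the loose aluminium lid on the canister and screw it fully home. The coarse thread only starts if you rest the lid level on the mouth, turn it back (anticlockwise seen from above) until you feel it drop into place, and then screw forward (clockwise) until it stops. Leave the tackle box, the steel food jar, the wooden paddle and the keys where they are, and let go of everything at the end.

Things in the scene. Friction and masses are not known exactly. Their poses are not given: they have to be found in the camera images.
- canister: Green canister, 68 mm across, upright, fixed in a square spruce collar (104 mm wide, 30 mm high). Origin on its axis at the bench, z up; where the thread's gaps lie is not given. Shoulder at 115.5 mm height; neck 48 mm across above it, tapering from 128 mm height to a rim 43 mm across at 135 mm. Bore 40 mm wide.
- canister_land (a point): On the canister's axis, 128 mm above the bench, level with the flat tops (lands) of its four-start thread, 56 mm across. Each quarter turn, going clockwise from above: a stop post 8 deg wide, 3.5 mm above the lands; a gap of 24 deg where a lid lug drops 8 mm; a 58 deg roof (its top is the land) under which the lug runs down 20 mm per turn to the next post. The gaps must be found by feel.
- lift (a joint): Sprung lift (a steel disc) inside the canister bore, in m downwards: 0 empty (disc top 58 mm below canister_land), 0.055 at its bottom stop. Weak damped spring: 0.1 N starts it, 1.1 N takes it to the bottom; the flashlight's weight (1.7 to 2.3 N) sinks it fully in about 1 s.
- flashlight_center (a point): Yellow flashlight standing on its lens end, 110 mm tall; point on its axis half-way up, z up. Lens end 32 mm across to 26 mm above the foot; barrel 26 mm across from 36 mm above the foot to the tail. 0.2 kg. Stands 15 to 30 mm from the tackle box's long face on its +x side. On the empty lift its tail is 45 mm above the canister's rim; sunk, 10 mm below the rim.
- lid_center (a point): Loose round aluminium lid, 66 mm across, 36 mm tall, open side down, z up; point on its axis half-way up. Four hidden lugs inside at the lower edge, every 90 deg, unmarked. 0.11 kg. Stands 18 to 30 mm from the food jar. Its height above canister_land: 18 mm resting on the lands, 21.5 mm on the posts, 10 mm once dropped, 6.4 mm screwed home.
- lid: The same lid; origin at the centre of its lower edge. On the lands it cannot turn clockwise (lugs meet the posts). Turned anticlockwise by at most about 90 deg the lugs come over the gaps and meet the posts there; the lid drops if let down or lightly pressed (4 N), eased off a few degrees if it binds on the posts. 60 to 71 deg clockwise then bring it home, sinking 20 mm per turn.
- tackle_box: Closed and latched tackle box, 114 mm (its x) by 194 mm (its y) by 95 mm tall with a handle to 106 mm; origin at the centre of its underside. Leave alone.
- food_jar: Steel food jar, 80 mm across, 120 mm tall, origin at the centre of its underside. Leave alone.
- paddle: Wooden boot scraper paddle lying flat, 80 by 216 mm (along its y), 18 mm thick, origin near its middle on the bench. Leave alone.
- keyring: Steel keyring with three keys, flat, about 95 mm long along its x, 5 mm thick, origin at the ring's centre on the bench. Leave alone.
Things that resemble listed ones, but are neither listed nor needed, are in the scene too. Of the things shaped like the lid, the aluminium one is meant.

How it is judged:
By the outcome, as a careful person would: the job done as asked, in the order asked, and still so for the second after the job is handed in, with the robot touching nothing.
It also fails if it takes over 67 s, if anything falls off the work surface, if the arm or the gripper's body presses on something with over 40 N, if the wrist force passes 120 N, or if a joint passes its speed limit or range.

## Working session

There is one attempt and no reset: what is moved stays moved. The work goes in short steps, Python scripts to look and compute and a tool call to move; the robot and the scene stay as the last step left them, time stands still between calls to the robot, and variables do not carry over. Pictures are saved under pics/ and viewed, at most 10 in all, crops included, and the job is handed in when it is done.

Besides the shell and the picture viewer there is one more tool, called by a JSON object that holds its "op" and its "data". carry_out: Moves the arm, as the interface text tells. Its arguments: {"type":"object","properties":{"moves":{"type":"string"},"force":{"type":"number"}},"required":["moves"]}

```bash
ls; mkdir -p pics
cat > h.py <<'E'
import numpy as np, cv2
from scipy.spatial.transform import Rotation as R
from workcell import bot
np.set_printoptions(precision=4,suppress=True)
def cam(n):
    o=bot.get_obs(); c=bot.camera(n)
    if 'mount' in c:
        T=np.eye(4);T[:3,:3]=R.from_euler('xyz',o['tcp_rot'],degrees=True).as_matrix();T[:3,3]=o['ee_pos']
        c['T']=T@np.array(c['mount'])
    return c
E
python3 - <<'E'
from h import *
o=bot.get_obs();print(o)
for n in ['top','scene','wrist']:
    c=bot.camera(n);print(n,{k:v for k,v in c.items() if k!='img'})
    cv2.imwrite(f'pics/{n}0.png',c['img'][:,:,::-1])
E
```

```text
pics
{'time': 0.0, 'q': array([73.8542,  5.01  , 10.034 , 95.0993,  0.0005, 89.9996]), 'qd': array([-0.1179, -0.1368, -0.102 ,  0.0966, -0.0468, -0.1189]), 'joint_efforts': array([ -0.0004, -52.0389,  46.4802,   0.0164,  -0.0001,  -0.    ]), 'ee_pos': array([0.1529, 0.5281, 0.2476]), 'tcp_rot': array([-179.9247,   -0.0005,  163.8546]), 'wrist_force': array([-0.8765,  0.0732, -0.1266]), 'torque': array([0.021 , 0.0157, 0.0048]), 'grasp_force': 0.0, 'opening': 0.08568887651082628}
top {'mtx': array([[518.9528,   0.    , 271.0426],
       [  0.    , 518.9528, 218.7477],
       [  0.    ,   0.    ,   1.    ]]), 'position': array([ 0.4746, -0.039 ,  1.4774]), 'orientation': array([  4.3051,   1.3081, -88.3847])}
scene {'mtx': array([[398.597 ,   0.    , 280.4728],
       [  0.    , 398.597 , 208.2667],
       [  0.    ,   0.    ,   1.    ]]), 'position': array([ 1.0469, -0.5921,  0.667 ]), 'orientation': array([52.8512,  1.137 , 37.6294])}
wrist {'mtx': array([[318.9684,   0.    , 279.457 ],
       [  0.    , 318.9684, 209.2699],
       [  0.    ,   0.    ,   1.    ]]), 'mount': array([[-0.0005,  0.9514,  0.308 ,  0.0792],
       [ 1.    ,  0.0003,  0.0009, -0.0012],
       [ 0.0007,  0.308 , -0.9514, -0.1251],
       [ 0.    ,  0.    ,  0.    ,  1.    ]])}
```

View pics/top0.png

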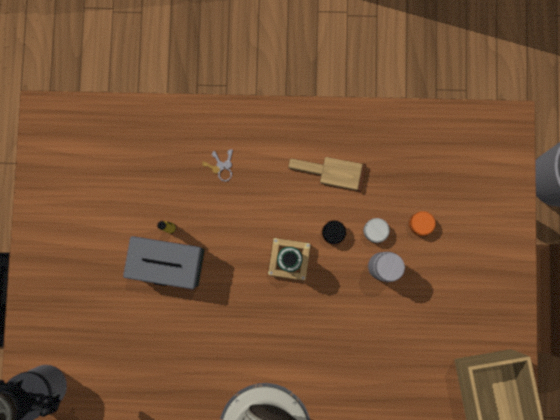

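View pics/scene0.png

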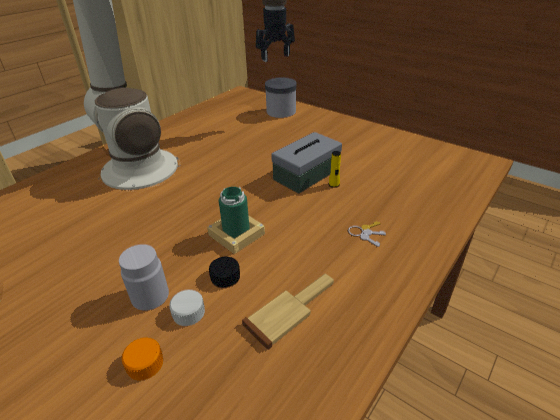

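The top picture shows three lid-like discs: black (334,232), silver-grey (377,230) and orange (423,223). The silver one next to the jar (388,267) is the aluminium lid. The only flashlight is the yellow one, tail at (162,226), beside the tackle box (163,263). The canister is at (289,259).

```bash
cat >> h.py <<'E'
def camT(c):
    if 'T' in c: return c['T']
    T=np.eye(4);T[:3,:3]=R.from_euler('xyz',c['orientation'],degrees=True).as_matrix();T[:3,3]=c['position'];return T
def back(c,u,v,z):
    T=camT(c);K=np.array(c['mtx']);d=np.array([(u-K[0,2])/K[0,0],-(v-K[1,2])/K[1,1],-1]);d=T[:3,:3]@d
    return T[:3,3]+d*(z-T[2,3])/d[2]
def proj(c,p):
    T=camT(c);K=np.array(c['mtx']);q=T[:3,:3].T@(np.array(p)-T[:3,3]);return np.array([K[0,2]-K[0,0]*q[0]/q[2],K[1,2]+K[1,1]*q[1]/q[2]])
E
python3 - <<'E'
from h import *
c=cam('top');s=cam('scene')
for n,u,v,z in [('can',289.5,259,.135),('lid',377,230,.036),('black',334,232,.036),('orange',423,223,.036),('fl',162,226,.11),('jar',390,265,.12),('box',163,263,.1)]:
    p=back(c,u,v,z);print(n,p,proj(s,p),np.hypot(*p[:2]))
a=c['img'][190:310,100:460,::-1]
b=cv2.resize(a[:,250:330][:, :],None,fx=5,fy=5,interpolation=cv2.INTER_CUBIC)
l=cv2.resize(a[:,20:80],None,fx=5,fy=5,interpolation=cv2.INTER_CUBIC)
cv2.imwrite('pics/crop1.png',np.hstack([l,b])[:600])
E
```

```text
can [ 0.4721 -0.056   0.135 ] [230.7689 190.3016] 0.47538771736758034
lid [ 0.5588 -0.2972  0.036 ] [184.6713 299.659 ] 0.6328935872991021
black [ 0.55   -0.1786  0.036 ] [222.6181 264.1191] 0.5782794212744627
orange [ 0.5816 -0.4236  0.036 ] [139.773  349.9474] 0.7194813996109698
fl [0.5497 0.2839 0.11  ] [334.1581 151.5757] 0.6187138290139236
jar [ 0.4639 -0.3169  0.12  ] [138.0161 255.5912] 0.5618113677704365
box [0.4519 0.2792 0.1   ] [304.7808 145.7526] 0.5312284858744084
```

View pics/crop1.png

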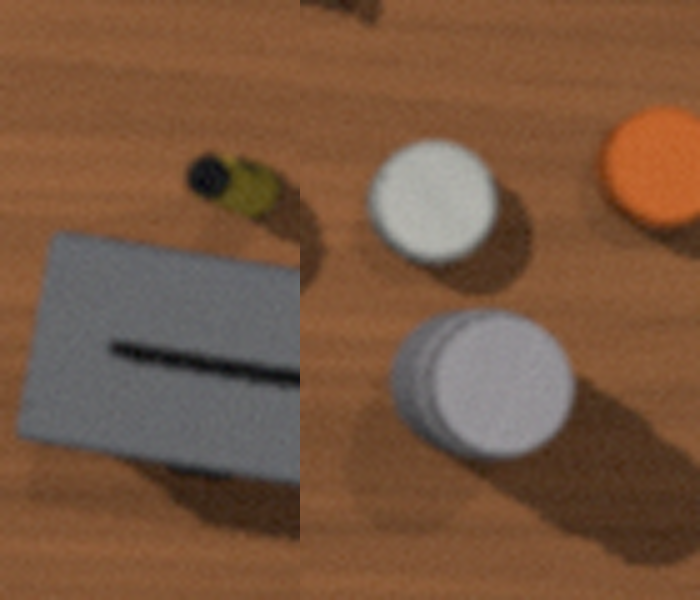

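```bash
cat >> h.py <<'E'
def go(x,y,z,yaw):
    o=bot.get_obs();A=R.from_euler('xyz',[180,0,o['tcp_rot'][2]],degrees=True);B=R.from_euler('xyz',[180,0,yaw],degrees=True)
    d=(A.inv()).apply(np.array([x,y,z])-o['ee_pos'])*1000;r=(A.inv()*B).as_rotvec(degrees=True)
    print('move',d.round(1),r.round(2),'rows',max(np.linalg.norm(d)/50,np.linalg.norm(r)/8.59).round(1))
E
python3 - <<'E'
from h import *
c=cam('top');print(back(c,161.6,225.2,.11), back(c,376.6,230.2,.036), back(c,289.5,259,.135))
a,b=back(c,(55)/5+120,(235)/5+190,.095),back(c,60+120,265/5+190,.095);print(np.degrees(np.arctan2(*(a-b)[:2])))
p=back(c,161.6,225.2,.11);go(p[0],p[1],.2,175)
E
```

```text
[0.5518 0.285  0.11  ] [ 0.5582 -0.2961  0.036 ] [ 0.4721 -0.056   0.135 ]
5.357159809428194
move [-450.8 -122.7   48. ] [  0.     0.   -11.15] rows 9.4
```

{"op": "carry_out", "data": {"moves": "-450 -123 48 0 0 -11 85;-450 -123 48 0 0 -11 85;-450 -123 48 0 0 -11 85;-450 -123 48 0 0 -11 85;-450 -123 48 0 0 -11 85;-450 -123 48 0 0 -11 85;-450 -123 48 0 0 -11 85;-450 -123 48 0 0 -11 85;-450 -123 48 0 0 -11 85;-450 -123 48 0 0 -11 85;-450 -123 48 0 0 -11 85;-450 -123 48 0 0 -11 85;-450 -123 48 0 0 -11 85", "force": 40}}

```text
time: 1.6
ee_pos: [0.5502, 0.2857, 0.2006]
tcp_rot: [180.0, -0.0, 174.9]
wrist_force: [-0.3, 0.4, 0.2]
opening: 0.085
grasp_force: 0.0
```

Run:
```python
from h import *
o=bot.get_obs();print(o['ee_pos'],o['tcp_rot'],o['time'])
c=cam('wrist');cv2.imwrite('pics/w1.png',c['img'][:,:,::-1])
print('expect tail',proj(c,[.5518,.285,.11]),'foot',proj(c,[.5518,.285,0]))
```

```text
[0.5502 0.2857 0.2006] [179.9859  -0.0004 174.9044] 1.6
expect tail [280.5162 224.1042] foot [280.2462 187.2072]
```

View pics/w1.png

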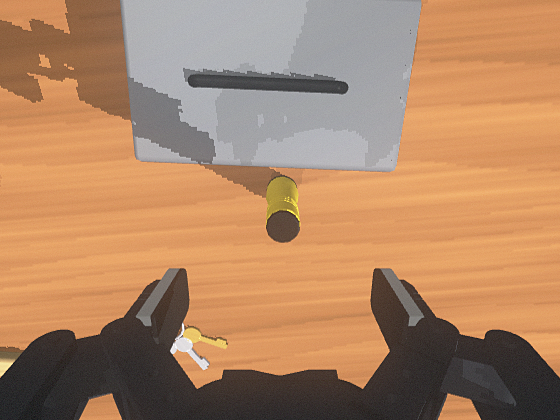

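The wrist view shows the flashlight tail at about (283,227), centred between the jaws. The box face is behind it at row ~165.

Run:
```python
from h import *
c=cam('wrist');p=back(c,283,227,.11);print(p);go(p[0],p[1],.088,174.9)
```

```text
[0.5542 0.2868 0.11  ]
move [ -3.9   1.2 112.8] [ 0.   -0.    0.04] rows 2.3
```

{"op": "carry_out", "data": {"moves": "-3 1 50 0 0 0 85;-3 1 100 0 0 0 85;-3 1 113 0 0 0 85;-3 1 113 0 0 0 85;-3 1 113 0 0 0 15;-3 1 113 0 0 0 15;-3 1 113 0 0 0 15;-3 1 113 0 0 0 15;-3 1 113 0 0 0 15;-3 1 113 0 0 0 15;-3 1 113 0 0 0 15", "force": 40}}

```text
time: 2.8
ee_pos: [0.5547, 0.2863, 0.0887]
tcp_rot: [179.9, 0.1, 174.9]
wrist_force: [-0.6, 1.4, 6.4]
opening: 0.0249
grasp_force: 39.2
```

Run:
```python
from h import *
go(.4721,-.056,.27,174.9)
```

```text
move [  51.6 -348.3 -181.3] [ 0.    0.   -0.04] rows 7.9
```

{"op": "carry_out", "data": {"moves": "0 0 -50 0 0 0 15;0 0 -100 0 0 0 15;0 0 -150 0 0 0 15;0 -30 -175 0 0 0 15;52 -348 -175 0 0 0 15;52 -348 -175 0 0 0 15;52 -348 -175 0 0 0 15;52 -348 -175 0 0 0 15;52 -348 -175 0 0 0 15;52 -348 -175 0 0 0 15;52 -348 -175 0 0 0 15;52 -348 -175 0 0 0 15;52 -348 -175 0 0 0 15"}}

```text
time: 4.1
ee_pos: [0.4709, -0.0565, 0.2623]
tcp_rot: [180.0, -0.0, 174.8]
wrist_force: [-0.1, -0.3, -1.9]
opening: 0.0251
grasp_force: 40.2
```

Run:
```python
from h import *
o=bot.get_obs();print(o['ee_pos'],o['opening'],o['grasp_force'])
c=cam('wrist');cv2.imwrite('pics/w2.png',c['img'][:,:,::-1])
P=o['ee_pos'];print('rim',proj(c,[.4721,-.056,.135]),'foot',proj(c,P-[0,0,.0887]),'tail',proj(c,P+[0,0,.0213]))
```

```text
[ 0.4709 -0.0565  0.2623] 0.025136413099677464 40.18484467640519
rim [281.7734 208.024 ] foot [281.2802 222.9275] tail [282.6527 322.143 ]
```

View pics/w2.png

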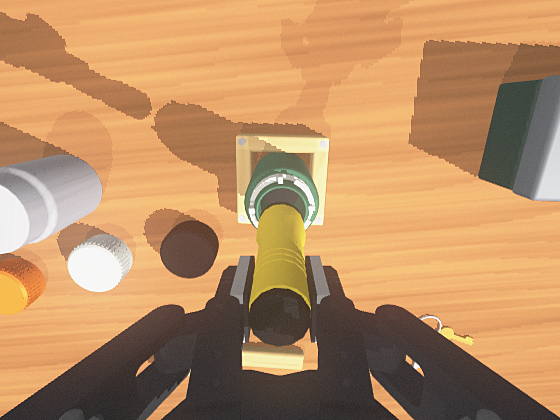

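Flashlight held upright; canister mouth is directly below at about (282,205), foot entering view at (281,222). Overlaying model circles to check the centre.

Run:
```python
from h import *
c=cam('wrist');im=cv2.resize(c['img'][130:260,210:350,::-1],None,fx=5,fy=4.6,interpolation=cv2.INTER_CUBIC).copy()
C=np.array([.4721,-.056])
t=np.linspace(0,2*np.pi,73)
for r,z,col in [(.0215,.135,(0,0,255)),(.028,.128,(255,0,0)),(.034,.1155,(0,255,255))]:
    pts=np.array([proj(c,[C[0]+r*np.cos(a),C[1]+r*np.sin(a),z]) for a in t])
    pts=((pts-[210,130]+.5)*[5,4.6]).astype(int)
    cv2.polylines(im,[pts],True,col,1)
cv2.imwrite('pics/w2c.png',im)
for d in ([0,0],[.001,0],[0,.001]): print(proj(c,[C[0]+d[0],C[1]+d[1],.128]))
```

```text
[280.9931 205.3618]
[281.0975 206.4781]
[282.1632 205.2605]
```

View pics/w2c.png

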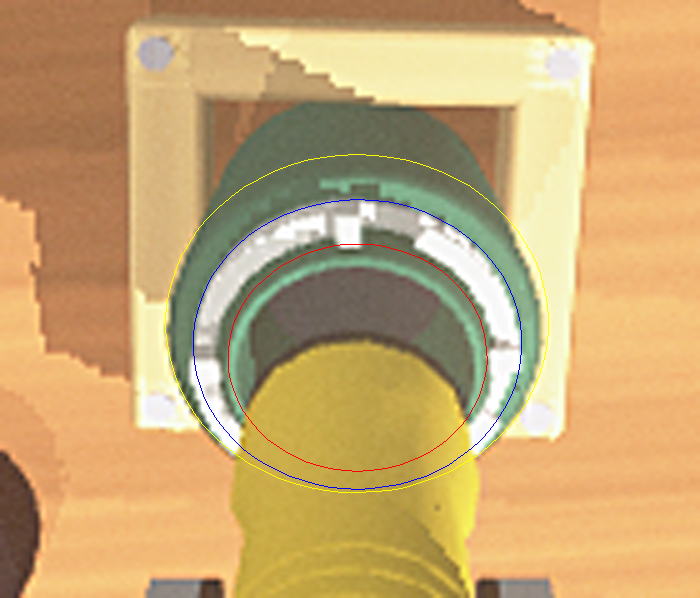

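{"op": "carry_out", "data": {"moves": "-1.6 0.5 12 0 0 0 15;-1.6 0.5 24 0 0 0 15;-1.6 0.5 36 0 0 0 15;-1.6 0.5 48 0 0 0 15"}}

```text
time: 4.6
ee_pos: [0.4725, -0.0555, 0.2126]
tcp_rot: [180.0, -0.1, 174.9]
wrist_force: [0.4, -0.7, -1.2]
opening: 0.0246
grasp_force: 40.2
```

{"op": "carry_out", "data": {"moves": "0 0 15 0 0 0 15;0 0 30 0 0 0 15;0 0 42 0 0 0 15;0 0 50 0 0 0 15;0 0 52 0 0 0 15;0 0 52 0 0 0 15"}}

```text
time: 5.2
ee_pos: [0.4727, -0.0558, 0.1623]
tcp_rot: [-180.0, -0.0, 174.9]
wrist_force: [-0.4, 0.0, -2.9]
opening: 0.025
grasp_force: 40.2
```

{"op": "carry_out", "data": {"moves": "0 0 0 0 0 0 40;0 0 0 0 0 0 60;0 0 0 0 0 0 60;0 0 0 0 0 0 60;0 0 0 0 0 0 60;0 0 0 0 0 0 60;0 0 0 0 0 0 60;0 0 0 0 0 0 60;0 0 0 0 0 0 60;0 0 0 0 0 0 60;0 0 0 0 0 0 60;0 0 0 0 0 0 60;0 0 0 0 0 0 60;0 0 -40 0 0 0 85;0 0 -80 0 0 0 85;0 0 -90 0 0 0 85;0 0 -90 0 0 0 85"}}

```text
time: 6.9
ee_pos: [0.4734, -0.0559, 0.2539]
tcp_rot: [-180.0, 0.2, 174.9]
wrist_force: [-0.0, -0.4, -0.8]
opening: 0.0852
grasp_force: 0.0
```

Run:
```python
from h import *
o=bot.get_obs();print(o['ee_pos'],o['opening'],o['time'])
c=cam('wrist')
im=cv2.resize(c['img'][130:260,210:350,::-1],None,fx=5,fy=4.6,interpolation=cv2.INTER_CUBIC).copy()
C=np.array([.4728,-.056])
t=np.linspace(0,2*np.pi,73)
for r,z,col in [(.0215,.135,(0,0,255)),(.028,.128,(255,0,0))]:
    pts=np.array([proj(c,[C[0]+r*np.cos(a),C[1]+r*np.sin(a),z]) for a in t])
    pts=((pts-[210,130]+.5)*[5,4.6]).astype(int)
    cv2.polylines(im,[pts],True,col,1)
cv2.imwrite('pics/w3c.png',im)
go(.5585,-.2965,.2,0)
```

```text
[ 0.4734 -0.0559  0.2539] 0.08516689927059698 6.9
move [-106.8 -232.    52.2] [  0.    -0.   174.85] rows 20.4
```

View pics/w3c.png

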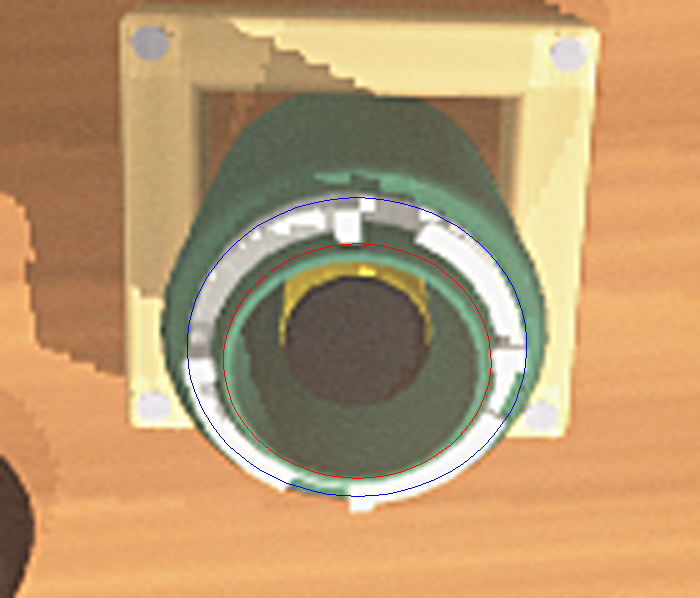

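The flashlight has sunk into the bore (tail seen inside at (355,340) of the crop), and the thread ring matches the model circles with about 0.8 mm shift in +x. Canister centre is (0.4735, −0.056). Next, the lid.

{"op": "carry_out", "data": {"moves": "-10 -30 0 0 0 8 85;-20 -60 0 0 0 16 85;-30 -80 0 0 0 24 85;-40 -100 0 0 0 32 85;-50 -120 0 0 0 40 85;-60 -140 0 0 0 48 85;-70 -160 0 0 0 56 85;-80 -180 0 0 0 64 85;-90 -200 10 0 0 72 85;-100 -220 20 0 0 80 85;-107 -232 30 0 0 88 85;-107 -232 40 0 0 96 85;-107 -232 52 0 0 104 85;-107 -232 52 0 0 112 85;-107 -232 52 0 0 120 85;-107 -232 52 0 0 128 85;-107 -232 52 0 0 136 85;-107 -232 52 0 0 144 85;-107 -232 52 0 0 152 85;-107 -232 52 0 0 160 85"}}

```text
time: 8.95
ee_pos: [0.5578, -0.2962, 0.1979]
tcp_rot: [-179.9, 0.1, 14.5]
wrist_force: [-0.2, 0.6, 0.1]
opening: 0.0852
grasp_force: 0.0
```

{"op": "carry_out", "data": {"moves": "0 0 0 0 0 7 85;0 0 0 0 0 15 85;0 0 0 0 0 15 85;0 0 0 0 0 15 85"}}

```text
time: 9.35
ee_pos: [0.5581, -0.2963, 0.1988]
tcp_rot: [-179.9, 0.1, 0.1]
wrist_force: [0.7, -0.4, -0.3]
opening: 0.0846
grasp_force: 0.0
```

Run:
```python
from h import *
o=bot.get_obs();print(o['ee_pos'],o['tcp_rot'],o['q'],o['time'],bot.tip_extent)
c=cam('wrist');im=c['img'][:,:,::-1].copy()
C=np.array([.5585,-.2965]);t=np.linspace(0,2*np.pi,73)
for r,z,col in [(.033,.036,(0,0,255)),(.033,0,(255,0,0))]:
    pts=np.array([proj(c,[C[0]+r*np.cos(a),C[1]+r*np.sin(a),z]) for a in t]);cv2.polylines(im,[pts.round().astype(int)],True,col,1)
cv2.imwrite('pics/w4.png',im)
for d in ([0,0],[.001,0],[0,.001]): print(proj(c,[C[0]+d[0],C[1]+d[1],.036]))
go(.5585,-.2965,.024,0)
```

```text
[ 0.5581 -0.2963  0.1988] [-179.9448    0.1038    0.0857] [-27.9643  15.8516  17.0565  91.3224  -0.0001 151.95  ] 9.35 0.017
[278.5271 193.3691]
[278.5272 192.3328]
[277.456  193.3681]
move [  0.3   0.2 175.2] [ 0.   -0.    0.07] rows 3.5
```

View pics/w4.png

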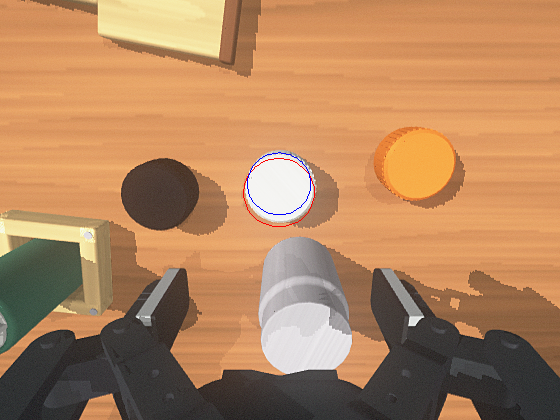

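The lid is at (279,187), slightly above the model circle, with the jar below it at (305,310) and the black and orange decoys to either side. Measuring the offset by segmentation.

Run:
```python
from h import *
from scipy.optimize import minimize
c=cam('wrist');hsv=cv2.cvtColor(c['img'],cv2.COLOR_RGB2HSV)
m=((hsv[...,1]<60)&(hsv[...,2]>120)).astype(np.uint8);m[:,:230]=0;m[:,330:]=0;m[:140]=0;m[232:]=0
n,l,st,ce=cv2.connectedComponentsWithStats(m);i=1+np.argmax(st[1:,4]);print(st[i],ce[i])
M=(l==i)
t=np.linspace(0,2*np.pi,73)
def sil(C):
    p=np.array([proj(c,[C[0]+.033*np.cos(a),C[1]+.033*np.sin(a),z]) for z in (0,.036) for a in t])
    h=cv2.convexHull((p*16).round().astype(np.int32));k=np.zeros(M.shape,np.uint8);cv2.fillPoly(k,[h],1,shift=4);return k>0
best=min((( (sil((x,y))^M).sum(),x,y) for x in np.arange(.555,.566,.0005) for y in np.arange(-.300,-.293,.0005)));print(best)
go(best[1],best[2],.024,0)
```

```text
[ 245  150   71   73 3990] [279.9827 186.3398]
(np.int64(193), np.float64(0.5624999999999992), np.float64(-0.298))
move [  4.2   1.6 175.5] [ 0.   -0.    0.03] rows 3.5
```

{"op": "carry_out", "data": {"moves": "3.5 1.5 50 0 0 0 85;3.5 1.5 100 0 0 0 85;3.5 1.5 150 0 0 0 85;3.5 1.5 175 0 0 0 85;3.5 1.5 175 0 0 0 85;3.5 1.5 175 0 0 0 55;3.5 1.5 175 0 0 0 55;3.5 1.5 175 0 0 0 55;3.5 1.5 175 0 0 0 55;3.5 1.5 175 0 0 0 55;3.5 1.5 175 0 0 0 55", "force": 40}}

```text
time: 10.55
ee_pos: [0.5632, -0.2987, 0.0278]
tcp_rot: [179.9, -0.2, -0.1]
wrist_force: [0.6, -0.4, 6.5]
opening: 0.065
grasp_force: 45.1
```

{"op": "carry_out", "data": {"moves": "0 0 -40 0 0 0 55;0 0 -90 0 0 0 55;0 0 -140 0 0 -8 55;0 -20 -180 0 0 -16 55;-10 -60 -200 0 0 -24 55;-30 -100 -210 0 0 -32 55;-45 -130 -215 0 0 -40 55;-60 -165 -220 0 0 -48 55;-75 -200 -222 0 0 -56 55;-85 -225 -222 0 0 -64 55;-90 -243 -222 0 0 -72 55;-90 -243 -222 0 0 -80 55;-90 -243 -222 0 0 -88 55;-90 -243 -222 0 0 -90 55;-90 -243 -222 0 0 -90 55;-90 -243 -222 0 0 -90 55"}}

```text
time: 12.15
ee_pos: [0.4726, -0.0548, 0.2478]
tcp_rot: [180.0, 0.0, 89.8]
wrist_force: [-0.5, 0.3, -1.1]
opening: 0.0649
grasp_force: 45.3
```

Run:
```python
from h import *
o=bot.get_obs();print(o['ee_pos'],o['tcp_rot'],o['q'],o['opening'],o['grasp_force'])
P=np.array(o['ee_pos'])
c=cam('wrist');im=c['img'][:,:,::-1].copy()
t=np.linspace(0,2*np.pi,73)
for C,r,z,col in [((.4735,-.056),.028,.128,(255,0,0)),((.4735,-.056),.034,.1155,(0,255,255)),(P[:2],.033,P[2]+.008,(0,0,255)),(P[:2],.033,P[2]-.028,(255,0,255))]:
    pts=np.array([proj(c,[C[0]+r*np.cos(a),C[1]+r*np.sin(a),z]) for a in t]);cv2.polylines(im,[pts.round().astype(int)],True,col,1)
cv2.imwrite('pics/w5.png',cv2.resize(im[90:420,120:440],None,fx=1.8,fy=1.8))
```

```text
[ 0.4726 -0.0548  0.2478] [179.9511   0.0072  89.776 ] [-6.6129 -5.2137 -0.1476 95.0167 -0.0017 83.6111] 0.06491369720189512 45.26338149793446
```

View pics/w5.png

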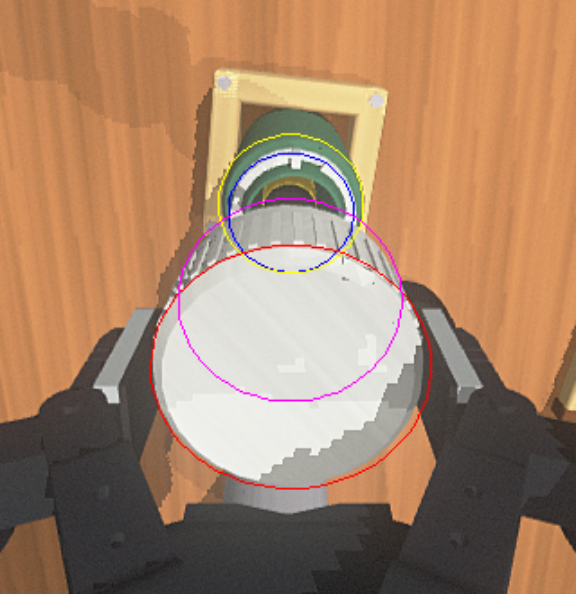

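Lid held level and centred in the jaws (top at (291,365)); canister mouth at (292,210) of the crop matches the model to under 1 mm. Lowering.

{"op": "carry_out", "data": {"moves": "-2 1 30 0 0 0 55;-2 1 60 0 0 0 55;-2 1 78 0 0 0 55;-2 1 84 0 0 0 55;-2 1 86 0 0 0 55;-2 1 88 0 0 0 55;-2 1 89 0 0 0 55;-2 1 90 0 0 0 55;-2 1 90 0 0 0 55"}}

```text
time: 13.1
ee_pos: [0.4738, -0.0567, 0.1577]
tcp_rot: [180.0, -0.0, 89.9]
wrist_force: [0.5, 1.2, -0.6]
opening: 0.065
grasp_force: 45.3
```

{"op": "carry_out", "data": {"moves": "0 0 1 0 0 0 55;0 0 1 0 0 0 55;0 0 2 0 0 0 55;0 0 2 0 0 0 55;0 0 3 0 0 0 55;0 0 3 0 0 0 55"}}

```text
time: 13.7
ee_pos: [0.4738, -0.0567, 0.1555]
tcp_rot: [179.9, -0.0, 89.9]
wrist_force: [-2.5, 2.6, 10.1]
opening: 0.0649
grasp_force: 46.3
```

{"op": "carry_out", "data": {"moves": "0 0 -0.4 0 0 0 55;0 0 -0.4 0 0 -4 55;0 0 -0.4 0 0 -8 55;0 0 -0.4 0 0 -12 55;0 0 -0.4 0 0 -16 55;0 0 -0.4 0 0 -20 55;0 0 -0.4 0 0 -24 55;0 0 -0.4 0 0 -24 55"}}

```text
time: 14.5
ee_pos: [0.4743, -0.0566, 0.1553]
tcp_rot: [179.9, 0.0, 113.9]
wrist_force: [3.6, 4.1, 3.7]
opening: 0.0647
grasp_force: 45.8
```

Run:
```python
from h import *
o=bot.get_obs();print(o['ee_pos'],o['tcp_rot'],o['wrist_force'],o['torque'])
```

```text
[ 0.4743 -0.0566  0.1553] [179.8846   0.0228 113.9227] [3.5955 4.0741 3.6525] [ 0.9172 -0.7545  0.0385]
```

{"op": "carry_out", "data": {"moves": "0 0 0.2 0 0 -4 55;0 0 0.2 0 0 -8 55;0 0 0.2 0 0 -12 55;0 0 0.2 0 0 -16 55;0 0 0.2 0 0 -20 55;0 0 0.2 0 0 -20 55"}}

```text
time: 15.1
ee_pos: [0.4759, -0.0573, 0.1549]
tcp_rot: [179.8, 0.2, 133.7]
wrist_force: [13.8, -0.8, -2.1]
opening: 0.0644
grasp_force: 46.1
```

Run:
```python
from h import *
o=bot.get_obs();print(o['ee_pos'],o['tcp_rot'],o['wrist_force'],o['torque'])
```

```text
[ 0.4759 -0.0573  0.1549] [179.8254   0.2456 133.7371] [13.8195 -0.8098 -2.0903] [ 0.0007 -2.9656 -1.187 ]
```

Torque −1.2 Nm with vertical support gone: the lugs have met the posts over the gaps. Easing back a little and letting down.

{"op": "carry_out", "data": {"moves": "0 0 0 0 0 3 55;0 0 0 0 0 4 55;0 0 1 0 0 4 55;0 0 2 0 0 4 55;0 0 3 0 0 4 55;0 0 3 0 0 4 55"}}

```text
time: 15.7
ee_pos: [0.4749, -0.0574, 0.152]
tcp_rot: [179.9, 0.2, 129.7]
wrist_force: [7.8, -0.8, 0.7]
opening: 0.0649
grasp_force: 46.5
```

Run:
```python
from h import *
o=bot.get_obs();print(o['ee_pos'],o['tcp_rot'],o['wrist_force'],o['torque'])
```

```text
[ 0.4749 -0.0574  0.152 ] [179.909    0.1772 129.6837] [ 7.7752 -0.7649  0.7211] [-0.1212 -1.7619 -0.2205]
```

{"op": "carry_out", "data": {"moves": "-0.5 0.6 1 0 0 0 55;-1 1.2 2 0 0 0 55;-1 1.2 3 0 0 0 55;-1 1.2 4 0 0 0 55;-1 1.2 5 0 0 0 55;-1 1.2 5.5 0 0 0 55;-1 1.2 5.5 0 0 0 55"}}

```text
time: 16.4
ee_pos: [0.4754, -0.057, 0.1478]
tcp_rot: [179.9, 0.1, 129.8]
wrist_force: [-0.9, -0.5, 15.9]
opening: 0.0648
grasp_force: 48.0
```

Run:
```python
from h import *
o=bot.get_obs();print(o['ee_pos'],o['tcp_rot'],o['wrist_force'],o['torque'],o['q'][5])
```

```text
[ 0.4754 -0.057   0.1478] [179.9349   0.109  129.8156] [-0.9038 -0.5112 15.9316] [-0.1959  0.1986 -0.1668] 43.36684995423288
```

Dropped 7.7 mm, as it should be (8 mm). Screwing clockwise while following the pitch.

{"op": "carry_out", "data": {"moves": "-0 0 -0.8 0 0 0 55;0 0 -0.6 0 0 4 55;0 0 -0.4 0 0 8 55;0 0 -0.1 0 0 13 55;0 0 0.2 0 0 18 55;0 0 0.5 0 0 23 55;0 0 0.8 0 0 28 55;0 0 1.1 0 0 33 55;0 0 1.4 0 0 38 55;0 0 1.7 0 0 43 55;0 0 2 0 0 48 55;0 0 2.2 0 0 52 55;0 0 2.2 0 0 52 55"}}

```text
time: 17.7
ee_pos: [0.4752, -0.0572, 0.1451]
tcp_rot: [179.9, 0.0, 77.7]
wrist_force: [-0.8, -2.1, 12.1]
opening: 0.0651
grasp_force: 47.6
```

Run:
```python
from h import *
o=bot.get_obs();print(o['ee_pos'],o['tcp_rot'],o['wrist_force'],o['torque'],o['q'][5])
```

```text
[ 0.4752 -0.0572  0.1451] [179.9182   0.049   77.6686] [-0.8251 -2.1174 12.1229] [-0.3242  0.2316 -0.1455] 95.50213583660987
```

{"op": "carry_out", "data": {"moves": "0 0 0.1 0 0 3 55;0 0 0.3 0 0 6 55;0 0 0.5 0 0 9 55;0 0 0.7 0 0 12 55;0 0 0.7 0 0 12 55"}}

```text
time: 18.2
ee_pos: [0.4751, -0.0572, 0.1444]
tcp_rot: [179.9, 0.0, 65.7]
wrist_force: [-1.4, -2.4, 12.6]
opening: 0.0648
grasp_force: 47.7
```

Run:
```python
from h import *
o=bot.get_obs();print(o['ee_pos'],o['tcp_rot'],o['wrist_force'],o['torque'],o['q'][5])
```

```text
[ 0.4751 -0.0572  0.1444] [179.9165   0.0398  65.7061] [-1.413  -2.3639 12.5646] [-0.4465  0.3574 -0.1457] 107.46152544120774
```

{"op": "carry_out", "data": {"moves": "0 0 0.1 0 0 2 55;0 0 0.2 0 0 4 55;0 0 0.3 0 0 6 55;0 0 0.4 0 0 8 55;0 0 0.4 0 0 8 55"}}

```text
time: 18.7
ee_pos: [0.4746, -0.0568, 0.144]
tcp_rot: [180.0, 0.0, 57.8]
wrist_force: [-3.6, -1.4, 14.6]
opening: 0.065
grasp_force: 47.7
```

Run:
```python
from h import *
o=bot.get_obs();print(o['ee_pos'],o['tcp_rot'],o['wrist_force'],o['torque'],o['q'][5])
```

```text
[ 0.4746 -0.0568  0.144 ] [179.9901   0.02    57.8462] [-3.6354 -1.3746 14.6491] [-0.0653  0.916   0.8757] 115.3460749830279
```

The stop is met: torque has jumped to +0.9 Nm at 72° and z matches the home height. One small tightening turn, then release.

{"op": "carry_out", "data": {"moves": "0 0 0 0 0 2 55;0 0 0 0 0 4 55;0 0 0 0 0 4 55", "force": 60}}

```text
time: 19.0
ee_pos: [0.4752, -0.0557, 0.1439]
tcp_rot: [-180.0, -0.1, 54.0]
wrist_force: [-0.7, 4.9, 11.7]
opening: 0.0645
grasp_force: 64.7
```

Run:
```python
from h import *
o=bot.get_obs();print(o['ee_pos'],o['tcp_rot'],o['wrist_force'],o['torque'],o['q'][5])
```

```text
[ 0.4752 -0.0557  0.1439] [-179.9891   -0.13     53.9578] [-0.7303  4.8761 11.744 ] [1.2931 0.0879 1.637 ] 119.28957828917274
```

{"op": "carry_out", "data": {"moves": "0 0 -0.5 0 0 3 70;0 0 -0.5 0 0 3 85;0 0 -0.5 0 0 3 85;0 0 -0.5 0 0 3 85;0 0 -0.5 0 0 3 85;0 0 -20 0 0 3 85;0 0 -60 0 0 3 85;0 0 -105 0 0 3 85;0 0 -120 0 0 3 85;0 0 -120 0 0 3 85;0 0 -120 0 0 3 85"}}

```text
time: 20.1
ee_pos: [0.4751, -0.0568, 0.262]
tcp_rot: [-180.0, 0.0, 50.9]
wrist_force: [-0.6, -0.7, -0.3]
opening: 0.0847
grasp_force: 0.0
```

Run:
```python
from h import *
s=cam('scene');w=cam('wrist');o=bot.get_obs();print(o['ee_pos'],o['opening'])
a=cv2.resize(s['img'][140:270,150:310,::-1],(490,400));b=cv2.resize(w['img'][90:320,170:390,::-1],(310,400))
cv2.imwrite('pics/end.png',np.hstack([a,b]))
print(proj(s,[.4745,-.056,.1524]),proj(s,[.4745,-.056,.1164]))
```

```text
[ 0.4747 -0.0568  0.2612] 0.08480412691941587
[230.8133 184.4992] [232.2479 197.0679]
```

View pics/end.png

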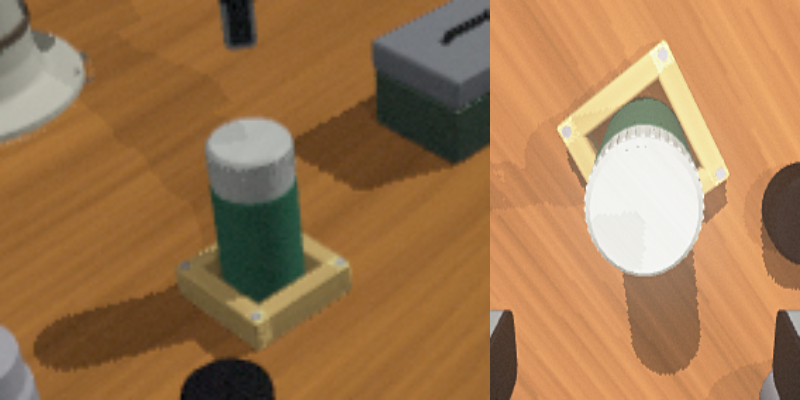

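The lid (crop (250,160)) sits level and flush on the canister's shoulder, and the gripper is clear. Handing in.

```bash
python3 -c "
from workcell import bot
print(bot.job_done())"
```

```text
the job is handed in; nothing more can be done
None
```

The flashlight is standing in the canister with the lift sunk, the aluminium lid is screwed home against its stop, the gripper is clear of everything, and the job was handed in at about 20 s; no verdict came back.

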